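# Set the sliding head of a panel press over a fresh cleat and screw its foot down

## Task

A small wooden cleat has just been laid in glue over the crack in the panel under the press. Pull up the spring plunger on the press's sliding head, slide the head along the beam until its foot stands over the cleat, let the plunger drop fully home in a hole of the index strip, then turn the T-handle clockwise until the foot presses firmly on the cleat. The cleat must stay where it was laid, and leave the loupe on the panel alone.

Things in the scene. Friction and masses are not known exactly. Their poses are not given: they have to be found in the camera images.
- press: Fixed panel press. Origin: under the middle of its plywood base (210 x 330 x 18 mm), on the table; x away from the robot, y left along the beam, z up. The aluminium beam lies at x = +65 mm between end posts at y = +-146 mm. In front of it a brown wooden panel (116 x 236 mm, top at z = 33 mm) whose crack runs along y at x = -25 mm, under the foot's path. Posts and beam end below z = 143 mm
- strip_middle (a point): middle hole of the steel index strip on top of the beam, at the strip's top face (x = 65, y = 0, z = 143 mm in the press's frame; fixed). Nine round holes of 11 mm in a row along the beam, 20 mm apart, at y = -80, -60 ... +80 mm
- head (a joint): Sliding head: aluminium saddle on the beam, 56 x 60 mm, top at z = 158 mm, its front arm carries the screw. Value: its y along the beam, m, -0.085 to 0.085; starts locked in the middle hole, 0. Holes are met at -0.08, -0.06 ... 0.08, with 1.5 mm play either way; the pin's round nose finds a hole from 3 mm off. About 2 N slide it with the plunger up; it stays where it is left
- plunger (a joint): Spring plunger upright on the head. Value: how far it is pulled up, m: 0 fully home in a hole, about 0.010 with the pin riding on the strip between holes, 0.016 at its stop. The head is free above 0.0115. The spring pulls down with 7 N at 0 and 13 N at the stop; it drops when let go
- knob_grip (a point): Centre of the plunger's black mushroom knob, over the pin: 204 mm above the table when home. The cap is 34 mm in diameter, from 7 mm below to 7 mm above this point, its domed top 13 mm above; the 23 mm waist below ends 23 mm under this point, just above the steel bush (25 mm wide). Moves with head and plunger; the screw's axis is 90 mm in front of it (-x of the press)
- t_handle (a joint): T-handle on the screw. Value in rad: 0 with its bar along the beam, growing clockwise seen from above; starts between -0.7 and 0.7, stops at 12.6 (two turns). A turn clockwise lowers screw, handle and foot by 6 mm. About 2 N at a bar end turn it; it stays where it is left
- hub_center (a point): Middle of the T-handle's bar, on the screw's axis, 200 mm above the table at value 0. Steel bar, 10 mm thick, 100 mm between the centres of the two black end balls (18 mm); dark hub 23 mm in diameter from 13 mm below to 13 mm above this point. 38 mm below the bar come the head's arm (28 mm wide) and round boss (38 mm)
- bar_end_right (a point): Centre of the ball at the bar end that points right (-y of the press) at value 0; goes round with the handle
- bar_end_left (a point): Centre of the ball at the bar's other end
- foot_face (a point): Centre of the underside of the round cork-faced foot (30 mm) under the screw. At handle value 0 it is 3.5 mm above the level of the cleat's top. The foot is sprung: after touching it yields at 2.5 N per mm, up to 9 mm, so a turn and a quarter of the handle from its start presses it properly; more, up to the handle's stop, does no harm
- cleat: Loose pale wooden block with stepped top edges, 44 (x) x 64 (y) x 18 mm, lying on the panel over the crack, 45 to 80 mm to the left or right of where the foot starts. Origin: centre of its underside; z up, y roughly along the beam. The foot's whole face belongs on the block, near its middle: the nearest hole does that
- loupe: Folded red pocket loupe, 36 x 52 x 14 mm, loose on the panel, on the other side of the foot from the cleat; origin under its centre

How it is judged:
By the outcome, as a careful person would: the job done as asked, in the order asked, and still so for the second after the job is handed in, with the robot touching nothing.
It also fails if it takes over 54 s, if anything falls off the work surface, if the arm or the gripper's body presses on something with over 40 N, if the wrist force passes 120 N, or if a joint passes its speed limit or range.

## Robot

A 6-joint arm with a two-finger parallel gripper is mounted at the origin on a cart in front of the work surface, level with it; the furniture and walls round the work are solid. World frame = base frame: x ahead of the robot, y to its left, z up, the work surface at z = 0. Lengths are in m, angles in rad, forces in N, time in s.
With the tool pointing down it reaches from about 0.25 to 0.775 m from the base axis. Payload 4 kg.
Tool frame: the origin (TCP) lies on the centre line of the jaws, within the pads' length; the fingertips stand 19 mm ahead of it and the grasp point (between the pads) is the TCP; x points along the fingers, z is the direction in which the jaws open and shut, and the axes are right-handed (so a half turn about x gives the same grasp; the last joint's range is limited). The gripper opens to 94 mm and grips with 3 to 60 N. Pads are 16 mm wide; open, the fingers measure 119 mm over their backs; the gripper's body (75 mm by 177 mm) begins 78 mm behind the grasp point.
Start: joints at [1.239, 0.087, 1.371, -0, 1.684, -0.103], TCP at [0.125, 0.536, 0.225] pointing down, gripper open.
Joint ranges: [-3.1, 3.1], [-0.76, 2.03], [0.27, 2.55], [-1.08, 4.22], [0.17, 2.65], [-2.57, 2.57]. Speed limits (rad/s): [2.79, 2.79, 3.14, 3.14, 3.14, 3.14].

## Interface

Orientations are given as [roll, pitch, yaw] about the fixed x, y, z axes, in that order (R = Rz(yaw) Ry(pitch) Rx(roll)).
In Python, from bench import robot, snapshot, camera_params gives the robot as it stands.
- The arm moves only by the tool step_arm, never from a script. Its argument "motion" is text: rows parted by semicolons, each of 7 numbers parted by spaces: the opening in per cent of the stroke, from 0 (shut) to 100 (fully open), then the shift along the tool's x, y, z in cm, then the turn, a rotation vector about the tool's x, y, z in rad. A call has 1 to 20 rows; each row shifts and turns the commanded pose from where the row before left it, along the tool's axes as they then stand; what a row does not reach is not made up. A row lasts 1/12 s, in which the tool goes at most 41.7 mm and 7.16 degrees, less where a joint would pass 70% of its speed; a pose out of reach is approached as far as the arm can. A call with a gripper value outside its range is refused whole. The fingers move at their own pace and stop on an object; the grip force is fixed at half the most. Time passes only in rows, so rows that do not move let the fingers close. It gives the time, the measured TCP pose, the force and the opening at its end, in the units of the state.
- robot.get_obs(): the state, without advancing time (a new reading comes with each control period).
- snapshot(name): name is "scene" or "top" or "wrist"; returns the picture (384x512x3 uint8, red, green, blue); there is no depth.
- camera_params(name): a dict with "fx", "fy", "cx", "cy" (pixels), "D" ([k1, k2, p1, p2, k3] as OpenCV has them; the pictures are not rectified), "R" (3x3) and "t" (3): a world point X has camera coordinates R X + t. Camera axes: x right, y down, z forward; pixel columns grow to the right and rows downward; lengths in m; the calibration is good to about 2 mm. A picture is of the moment at which its call begins: read the wrist's pose just before it. camera_params takes no time and is no camera call; for the wrist camera it gives the pose at the moment of the call.
- robot.close_job(): hands the job in, once; it reports no verdict.
The state is a dict: "time": time; "joint_positions": joint angles; "qvel": joint speeds; "joint_torque": joint torques, N m; "tool_pos": TCP position; "ee_rot": TCP orientation; "wrist_force": force on the tool from outside, world axes, zero at the start; "wrist_torque": the same for the moment, N m; "width": finger opening in m.
Only numpy, scipy, OpenCV 4.12 (cv2) and the standard library are available. Lean on these libraries where they do the work, as an engineer would, in place of code of your own. Each camera call takes 0.05 s, during which the arm holds its last target.

## Working session

There is one attempt and no reset: what is moved stays moved. The work goes in short steps, Python scripts to look and compute and a tool call to move; the robot and the scene stay as the last step left them, time stands still between calls to the robot, and variables do not carry over. Pictures are saved under pics/ and viewed, and the job is handed in when it is done.

Besides the shell and the picture viewer there is one more tool, called after ">>>" by a JSON object that holds its "name" and its "arguments", one argument or row to a line. step_arm: Moves the arm, as the interface text tells. Its arguments: {"type":"object","properties":{"motion":{"type":"string"}},"required":["motion"]}

```bash
ls; mkdir -p pics; python3 - <<'E'
from bench import robot, snapshot, camera_params
import cv2
print(robot.get_obs())
for n in ["scene","top","wrist"]:
    p=camera_params(n); print(n,p)
    im=snapshot(n); cv2.imwrite(f"pics/{n}0.png",im[:,:,::-1])
E
```

```text
pics
{'time': 0.0, 'joint_positions': array([ 1.23886296e+00,  8.79628994e-02,  1.37224572e+00,  3.42854702e-05,
        1.68360785e+00, -1.03103034e-01]), 'qvel': array([-0.00039745,  0.00181125,  0.00042316,  0.00113139, -0.00085072,
       -0.0004813 ]), 'joint_torque': array([-2.85462772e-05, -3.40187395e+01, -3.02429008e+01,  7.18147564e-02,
        3.31454678e-02, -1.85597191e-04]), 'tool_pos': array([0.12458959, 0.53518048, 0.22330416]), 'ee_rot': array([ 3.0231676 ,  1.56857225, -1.91804789]), 'wrist_force': array([-0.57170861,  0.07532333, -0.39092147]), 'wrist_torque': array([-0.0332788 , -0.01745143, -0.00643805]), 'width': 0.09385954754821861}
scene {'fx': 492.0595217327944, 'fy': 492.0595217327944, 'cx': 251.08896906272258, 'cy': 195.3476411385841, 'D': array([-0.1091899,  0.       ,  0.       ,  0.       ,  0.       ]), 'R': array([[-0.83811975, -0.54545899,  0.00545725],
       [-0.37869506,  0.57462136, -0.72553453],
       [ 0.39261347, -0.61015145, -0.68816413]]), 't': array([0.54200616, 0.29490778, 0.74273856])}
top {'fx': 483.16390616565377, 'fy': 483.16390616565377, 'cx': 253.31640990182723, 'cy': 196.4126361876581, 'D': array([-0.1359212,  0.       ,  0.       ,  0.       ,  0.       ]), 'R': array([[-0.01115792, -0.99993612, -0.00180252],
       [-0.96864754,  0.01125617, -0.24818388],
       [ 0.24818832, -0.00102321, -0.96871126]]), 't': array([0.07622692, 0.61159468, 0.85100209])}
wrist {'fx': 268.1436617619604, 'fy': 268.1436617619604, 'cx': 256.4666859631891, 'cy': 192.96216170451942, 'D': array([-0.02808169,  0.        ,  0.        ,  0.        ,  0.        ]), 'R': array([[ 0.2259131 ,  0.97414485, -0.00225295],
       [ 0.94116081, -0.21766588,  0.25853026],
       [ 0.25135553, -0.06052576, -0.96600053]]), 't': array([-0.54990377, -0.02739681,  0.39095692])}
```

View pics/scene0.png

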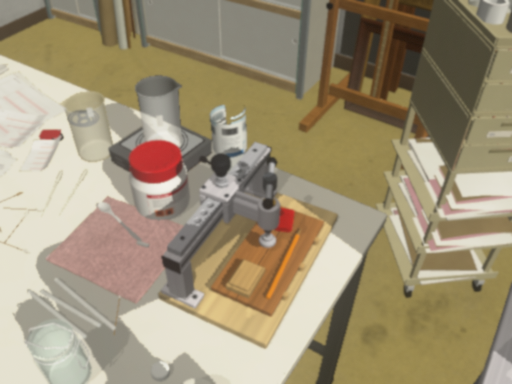

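View pics/top0.png

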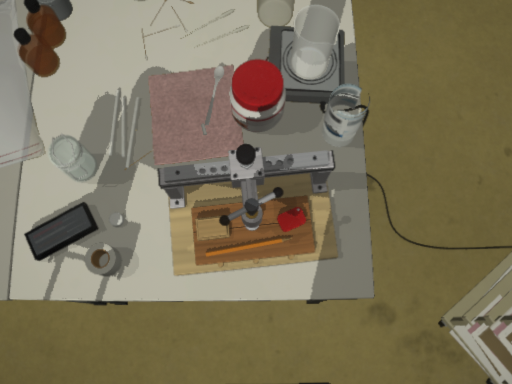

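View pics/wrist0.png

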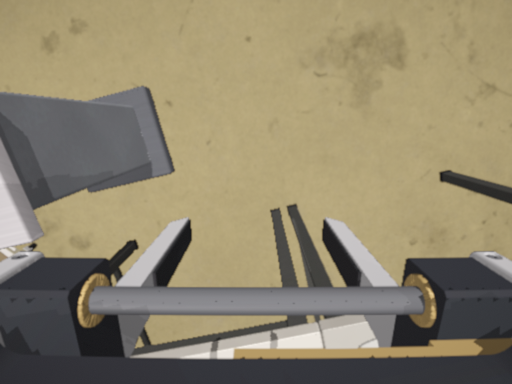

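```bash
python3 - <<'E'
import cv2
im=cv2.imread("pics/top0.png")
cv2.imwrite("pics/top0c.png",cv2.resize(im[130:290,150:350],None,fx=4,fy=3.75*4/3.75,interpolation=cv2.INTER_CUBIC)[:600])
im=cv2.imread("pics/scene0.png")
cv2.imwrite("pics/scene0c.png",cv2.resize(im[140:345,150:350],None,fx=2.9,fy=2.9,interpolation=cv2.INTER_CUBIC))
E
```

```text
(no output)
```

View pics/top0c.png

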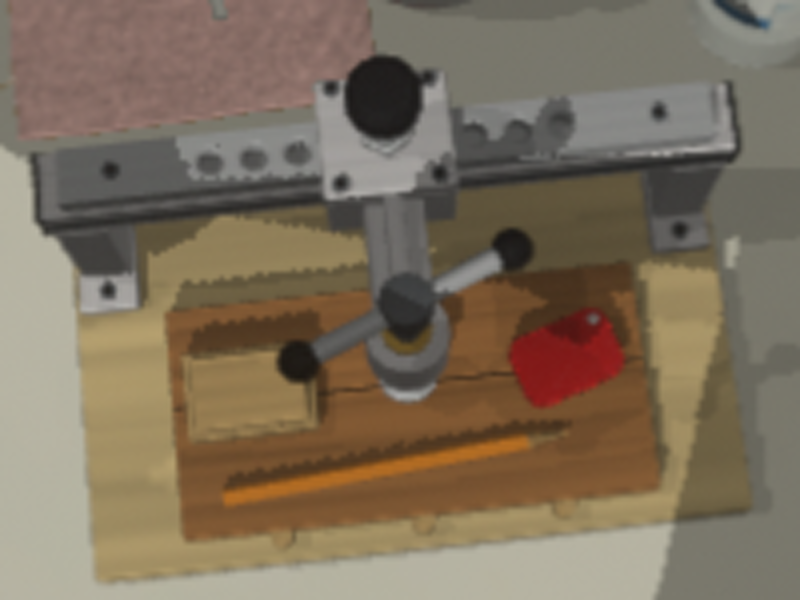

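View pics/scene0c.png

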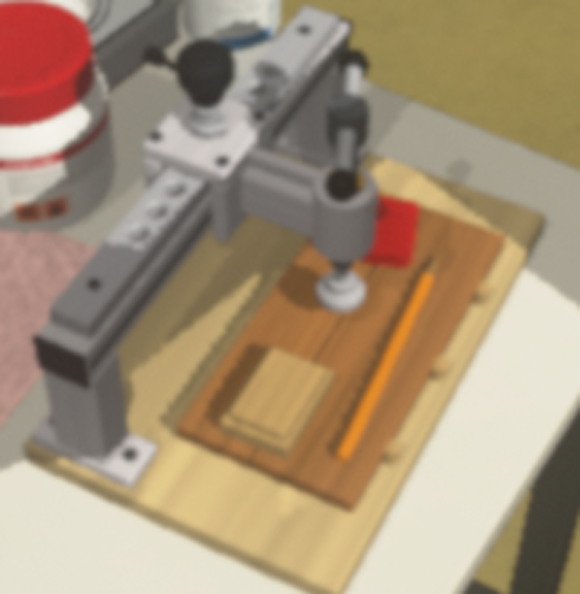

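```bash
cat > h.py <<'E'
import numpy as np, cv2
from scipy.optimize import least_squares
from bench import robot, snapshot, camera_params
def proj(n,X,p=None):
    p=p or camera_params(n)
    K=np.array([[p["fx"],0,p["cx"]],[0,p["fy"],p["cy"]],[0,0,1]])
    return cv2.projectPoints(np.atleast_2d(X).astype(float),cv2.Rodrigues(p["R"])[0],p["t"],K,p["D"])[0][:,0]
def ray(n,uv,z,p=None):
    p=p or camera_params(n)
    K=np.array([[p["fx"],0,p["cx"]],[0,p["fy"],p["cy"]],[0,0,1]])
    q=cv2.undistortPoints(np.array([[uv]],float),K,p["D"])[0,0]
    d=p["R"].T@np.array([q[0],q[1],1]); o=-p["R"].T@p["t"]
    return o+d*(z-o[2])/d[2]
def pw(P,L):
    c,s=np.cos(P[2]),np.sin(P[2]); L=np.atleast_2d(L)
    return np.c_[P[0]+c*L[:,0]-s*L[:,1],P[1]+s*L[:,0]+c*L[:,1],L[:,2]]
E
python3 - <<'E'
from h import *
pt=camera_params("top"); ps=camera_params("scene")
T=[((97,580),(-.105,.165,.018)),((748,508),(-.105,-.165,.018)),((383,97),(.065,0,.206)),((405,305),(-.025,0,.2004))]
T=[((150+a/4,130+b/4),L) for (a,b),L in T]
S=[((206,75),(.065,0,.206))]+[((543,217),(-.105,-.165,.018))]+[((28,450),(.105,.165,.018))]
S=[((150+a/2.9,140+b/2.9),L) for (a,b),L in S]
def f(P):
    return np.r_[(proj("top",pw(P,[l for _,l in T]),pt)-[u for u,_ in T]).ravel(),(proj("scene",pw(P,[l for _,l in S]),ps)-[u for u,_ in S]).ravel()]
r=least_squares(f,[.5,0,0]); P=r.x; print(P, r.fun.round(1))
inv=lambda X:((X[0]-P[0])*np.cos(P[2])+(X[1]-P[1])*np.sin(P[2]),-(X[0]-P[0])*np.sin(P[2])+(X[1]-P[1])*np.cos(P[2]))
for n,uv,z in [("b L",(299,361),.2),("b R",(512,249),.2),("c1",(183,352),.047),("c2",(318,345),.047),("c3",(318,428),.047),("c4",(190,440),.047),("loupe",(566,358),.047)]:
    X=ray("top",(150+uv[0]/4,130+uv[1]/4),z,pt); print(n,X.round(4),np.round(inv(X),4))
for n,uv,z in [("s1",(268,345),.051),("s2",(333,375),.051),("s3",(290,450),.046),("s4",(222,412),.046)]:
    X=ray("scene",(150+uv[0]/2.9,140+uv[1]/2.9),z,ps); print(n,X.round(4),np.round(inv(X),4))
print(pw(P,[(.065,0,.204),(-.025,0,.2),(.065,.06,.2),(.065,.08,.2)]).round(4))
E
```

```text
[0.58773863 0.07683362 0.10728713] [-1.1  1.6  1.  -0.1 -1.5  0.3 -0.7  0.8 -0.  -3.1  1.2 -1.8 -1.8 -0.5]
b L [0.5412 0.1167 0.2   ] [-0.042   0.0446]
b R [0.5876 0.0283 0.2   ] [-0.0053 -0.0483]
c1 [0.5776 0.183  0.047 ] [0.0013 0.1066]
c2 [0.5804 0.1165 0.047 ] [-0.003   0.0402]
c3 [0.5391 0.1165 0.047 ] [-0.0441  0.0446]
c4 [0.5338 0.1789 0.047 ] [-0.0427  0.1072]
loupe [ 0.5725 -0.0052  0.047 ] [-0.0239 -0.0799]
s1 [0.5818 0.128  0.051 ] [-0.0004  0.0515]
s2 [0.537  0.1258 0.051 ] [-0.0452  0.0541]
s3 [0.5309 0.1816 0.046 ] [-0.0452  0.1102]
s4 [0.5786 0.181  0.046 ] [0.0021 0.1046]
[[0.6524 0.0838 0.204 ]
 [0.5629 0.0742 0.2   ]
 [0.6459 0.1434 0.2   ]
 [0.6438 0.1633 0.2   ]]
```

```bash
cat >> h.py <<'E'
from scipy.spatial.transform import Rotation as Ro
P=np.array([0.58774,0.07683,0.10729])
def goto(X,jaw,R0=None,p0=None):
    """shift in tool axes (cm) & rotvec to reach X with tool down, jaw dir angle 'jaw' (world angle of tool z), nearest by pi"""
    o=robot.get_obs(); R0=Ro.from_euler("xyz",o["ee_rot"]).as_matrix(); p0=o["tool_pos"]
    a=np.arctan2(R0[1,2],R0[0,2])
    d=(jaw-a+np.pi/2)%np.pi-np.pi/2
    z=np.array([np.cos(a+d),np.sin(a+d),0]); x=np.array([0,0,-1.]); y=np.cross(z,x)
    Rt=np.c_[x,y,z]
    rv=Ro.from_matrix(R0.T@Rt).as_rotvec()
    print("t",o["time"],"pos",p0.round(4),"jawang",round(a,3),"q",o["joint_positions"].round(2),"F",o["wrist_force"].round(1),"w",round(o["width"],4))
    sh=R0.T@(np.array(X)-p0)*100
    print("R0",R0.round(3).tolist()); print("shift in start tool axes",sh.round(2)," in target axes",(Rt.T@(np.array(X)-p0)*100).round(2),"rv",rv.round(3))
    return sh,rv
E
python3 - <<'E'
from h import *
goto([.645,.084,.33],P[2]+np.pi/2)
E
```

```text
t 0.15 pos [0.1246 0.5353 0.2236] jawang 1.342 q [ 1.24  0.09  1.37 -0.    1.68 -0.1 ] F [-0.9 -0.6 -1.3] w 0.094
R0 [[-0.001, -0.974, 0.227], [-0.002, 0.227, 0.974], [-1.0, 0.0, -0.002]]
shift in start tool axes [-10.6  -60.91 -32.17]  in target axes [-10.64 -46.9  -50.44] rv [-0.336 -0.002 -0.   ]
```

>>> {"name": "step_arm", "arguments": {
  "motion": "100 -3.5 0 0 -0.112 0 0;100 -3.5 0 0 -0.112 0 0;100 -3.6 0 0 -0.112 0 0;100 0 -2.76 -2.97 0 0 0;100 0 -2.76 -2.97 0 0 0;100 0 -2.76 -2.97 0 0 0;100 0 -2.76 -2.97 0 0 0;100 0 -2.76 -2.97 0 0 0;100 0 -2.76 -2.97 0 0 0;100 0 -2.76 -2.97 0 0 0;100 0 -2.76 -2.97 0 0 0;100 0 -2.76 -2.97 0 0 0;100 0 -2.76 -2.97 0 0 0;100 0 -2.76 -2.97 0 0 0;100 0 -2.76 -2.97 0 0 0;100 0 -2.76 -2.97 0 0 0;100 0 -2.76 -2.97 0 0 0;100 0 -2.76 -2.97 0 0 0"
}}

```text
time: 1.65
tool_pos: [0.5852, 0.1354, 0.33]
ee_rot: [1.207, 1.57, 2.884]
wrist_force: [0.0, 0.3, 0.4]
width: 0.0937
```

```bash
python3 - <<'E'
from h import *
goto([.652,.084,.33],P[2]+np.pi/2)
p=camera_params("wrist"); im=snapshot("wrist"); cv2.imwrite("pics/w1.png",cv2.resize(im[:,:,::-1],None,fx=1.5,fy=1.5))
import pickle; pickle.dump(p,open("w1.pkl","wb"))
im=snapshot("top"); cv2.imwrite("pics/t1.png",im[:,:,::-1])
E
```

```text
t 1.65 pos [0.5852 0.1354 0.33  ] jawang 1.678 q [ 0.13  0.21  1.03  0.    1.91 -1.54] F [0.  0.3 0.4] w 0.0937
R0 [[-0.001, -0.994, -0.107], [0.0, -0.107, 0.994], [-1.0, 0.001, 0.0]]
shift in start tool axes [-0.   -6.1  -5.82]  in target axes [ 0.   -6.09 -5.82] rv [-0.     0.    -0.001]
```

View pics/w1.png

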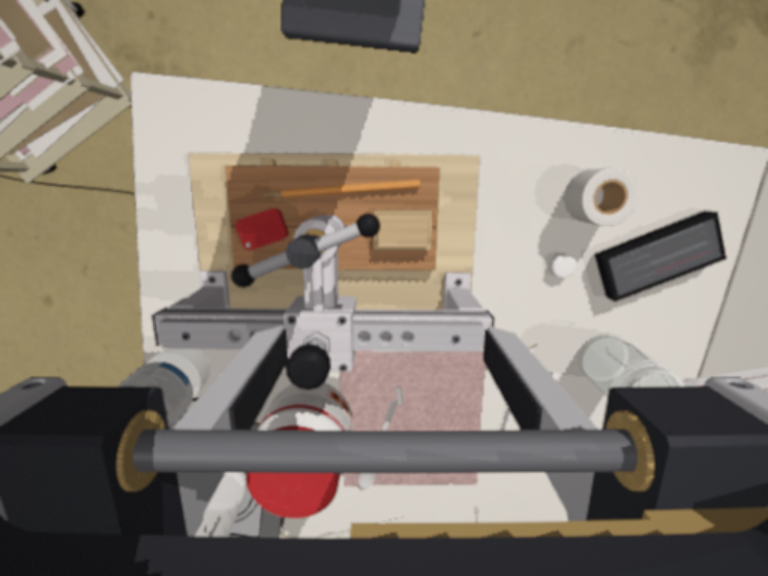

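View pics/t1.png

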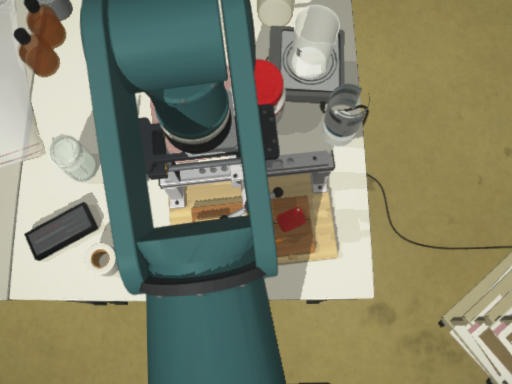

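```bash
python3 - <<'E'
from h import *
import pickle
p=pickle.load(open("w1.pkl","rb"))
W=[((308,366),(.065,0,.206)),((305.5,250.5),(-.025,0,.2004)),((189,153),(-.105,-.165,.018)),((478,156),(-.105,.165,.018))]
W=[((a/1.5,b/1.5),L) for (a,b),L in W]
f=lambda P:(proj("wrist",pw(P,[l for _,l in W]),p)-[u for u,_ in W]).ravel()
r=least_squares(f,P); print(r.x,r.fun.round(1))
print("knob by ray",ray("wrist",W[0][0],.206,p)," pred",pw(P,(.065,0,.206)),"hub",ray("wrist",W[1][0],.2004,p),"pred",pw(P,(-.025,0,.2)))
Q=r.x
for uv,z in [((370,211),.047),((433,211),.047),((432,249),.047),((370,251),.047)]:
    X=ray("wrist",(uv[0]/1.5,uv[1]/1.5),z,p); d=X[:2]-Q[:2];c,s=np.cos(Q[2]),np.sin(Q[2]); print((c*d[0]+s*d[1]).round(4),(-s*d[0]+c*d[1]).round(4))
E
```

```text
[0.58993163 0.07792292 0.09650887] [ 0.1  1.  -0.4  0.2 -1.4 -0.5  1.9 -0.7]
knob by ray [0.65343052 0.08398945 0.206     ]  pred [[0.65236625 0.08379048 0.206     ]] hub [0.56476141 0.07597625 0.2004    ] pred [[0.56288375 0.07415289 0.2       ]]
-0.0435 0.042
-0.0443 0.1104
-0.0027 0.111
0.0004 0.0421
```

>>> {"name": "step_arm", "arguments": {
  "motion": "100 0 -2.1 -1.95 0 0 0;100 0 -2.1 -1.95 0 0 0;100 0 -1.99 -1.94 0 0 0;75 0 0 0 0 0 0;75 2.5 0 0 0 0 0;75 2.5 0 0 0 0 0;75 2 0 0 0 0 0;75 0 0 0 0 0 0;75 0 0 0 0 0 0"
}}

```text
time: 2.5
tool_pos: [0.6505, 0.0865, 0.2591]
ee_rot: [1.393, 1.567, 3.071]
wrist_force: [-0.1, -0.9, 0.3]
width: 0.0704
```

```bash
python3 - <<'E'
from h import *
goto([.653,.084,.204],.1+np.pi/2)
p=camera_params("wrist"); im=snapshot("wrist"); cv2.imwrite("pics/w2.png",cv2.resize(im[:,:,::-1],None,fx=1.5,fy=1.5))
print(proj("wrist",[.653,.084,.206],p)*1.5)
im=snapshot("scene"); cv2.imwrite("pics/s2.png",cv2.resize(im[100:300,120:350,::-1],None,fx=3,fy=3))
E
```

```text
t 2.5 pos [0.6505 0.0865 0.2591] jawang 1.679 q [ 0.05  0.33  1.02  0.    1.8  -1.63] F [-0.1 -0.9  0.3] w 0.0704
R0 [[-0.004, -0.994, -0.108], [0.0, -0.108, 0.994], [-1.0, 0.004, 0.001]]
shift in start tool axes [ 5.51 -0.24 -0.28]  in target axes [ 5.51 -0.22 -0.27] rv [ 0.008  0.001 -0.004]
[[378.49787949 324.08123665]]
```

View pics/w2.png

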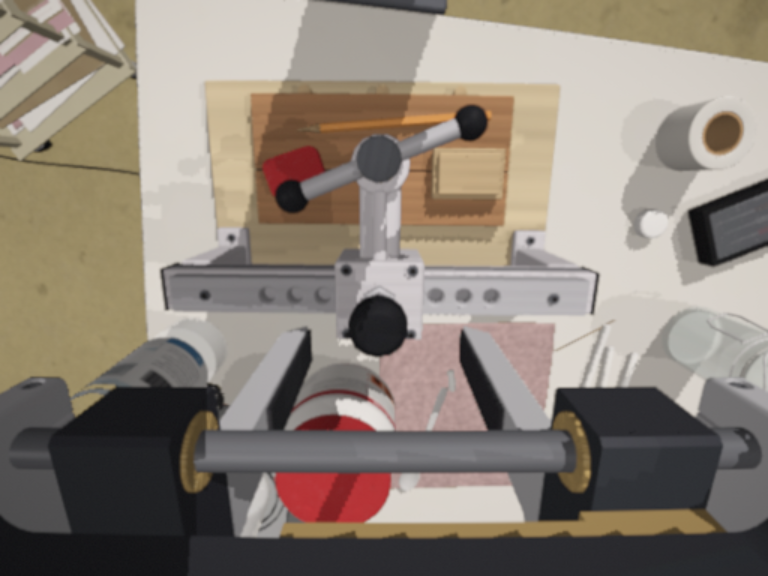

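View pics/s2.png

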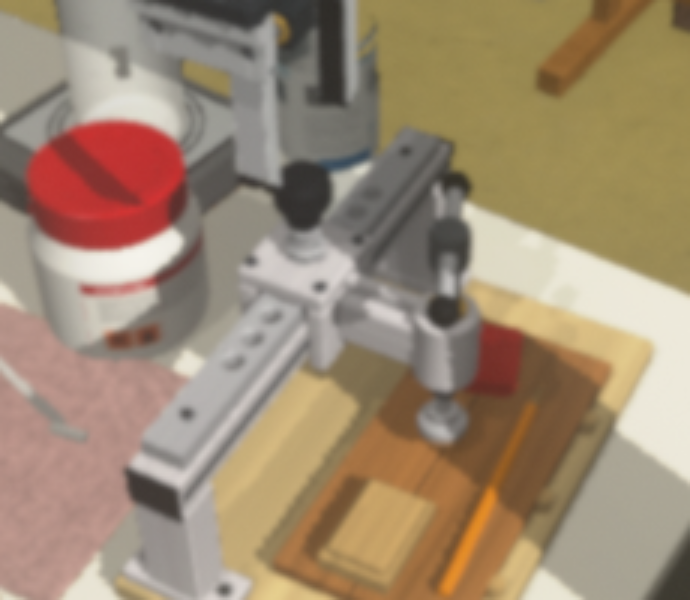

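>>> {"name": "step_arm", "arguments": {
  "motion": "75 0 -0.24 -0.27 0.01 0 0;75 2.5 0 0 0 0 0;75 2 0 0 0 0 0;75 1 0 0 0 0 0;75 0 0 0 0 0 0;75 0 0 0 0 0 0"
}}

```text
time: 3.1
tool_pos: [0.6548, 0.0831, 0.2061]
ee_rot: [-1.517, 1.57, 0.151]
wrist_force: [0.3, 0.6, 0.5]
width: 0.0703
```

```bash
python3 - <<'E'
from h import *
goto([.653,.084,.204],.1+np.pi/2)
p=camera_params("wrist"); im=snapshot("wrist"); cv2.imwrite("pics/w3.png",cv2.resize(im[:,:,::-1],None,fx=1.5,fy=1.5))
print(proj("wrist",[[.653,.084,.206]],p)*1.5)
E
```

```text
t 3.1 pos [0.6548 0.0831 0.2061] jawang 1.668 q [ 0.04  0.34  1.11  0.    1.69 -1.63] F [0.3 0.6 0.5] w 0.0703
R0 [[0.0, -0.995, -0.097], [0.0, -0.097, 0.995], [-1.0, -0.0, 0.0]]
shift in start tool axes [0.21 0.17 0.11]  in target axes [0.21 0.17 0.11] rv [-0.003  0.     0.   ]
[[385.38155412 357.21573372]]
```

View pics/w3.png

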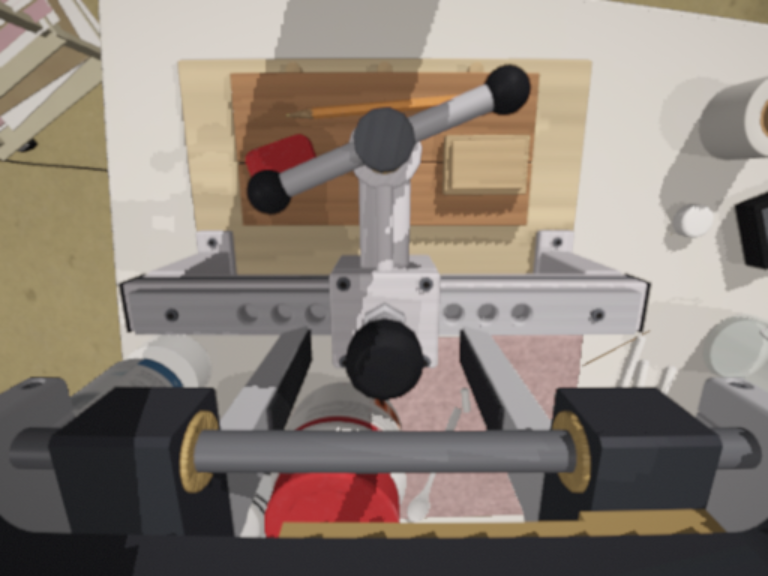

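>>> {"name": "step_arm", "arguments": {
  "motion": "60 0.25 0.17 0.1 0 0 0;0 0 0 0 0 0 0;0 0 0 0 0 0 0;0 0 0 0 0 0 0;0 0 0 0 0 0 0;0 0 0 0 0 0 0;0 0 0 0 0 0 0;0 0 0 0 0 0 0"
}}

```text
time: 3.82
tool_pos: [0.6528, 0.0837, 0.2032]
ee_rot: [-2.397, 1.57, -0.73]
wrist_force: [0.4, -0.9, 0.1]
width: 0.0326
```

>>> {"name": "step_arm", "arguments": {
  "motion": "0 -0.5 0 0 0 0 0;0 -0.5 0 0 0 0 0;0 -0.4 0 0 0 0 0;0 0 0 0 0 0 0;0 0 0 0 0 0 0"
}}

```text
time: 4.23
tool_pos: [0.6527, 0.0838, 0.2152]
ee_rot: [1.558, 1.569, -3.057]
wrist_force: [5.5, -1.1, -11.5]
width: 0.0329
```

```bash
python3 - <<'E'
from h import *
goto(pw([P[0],P[1],.1],(.065,0,0))[0]*0+robot.get_obs()["tool_pos"]+np.array([-.08*np.sin(.1),.08*np.cos(.1),0]),.1+np.pi/2)
im=snapshot("scene"); cv2.imwrite("pics/s4.png",cv2.resize(im[100:300,120:350,::-1],None,fx=3,fy=3))
E
```

```text
t 4.2333 pos [0.6527 0.0838 0.2152] jawang 1.668 q [ 0.04  0.33  1.1  -0.    1.71 -1.63] F [  5.5  -1.1 -11.5] w 0.0329
R0 [[-0.002, -0.995, -0.097], [-0.0, -0.097, 0.995], [-1.0, 0.002, 0.0]]
shift in start tool axes [0.   0.02 8.  ]  in target axes [0. 0. 8.] rv [-0.003  0.    -0.002]
```

View pics/s4.png

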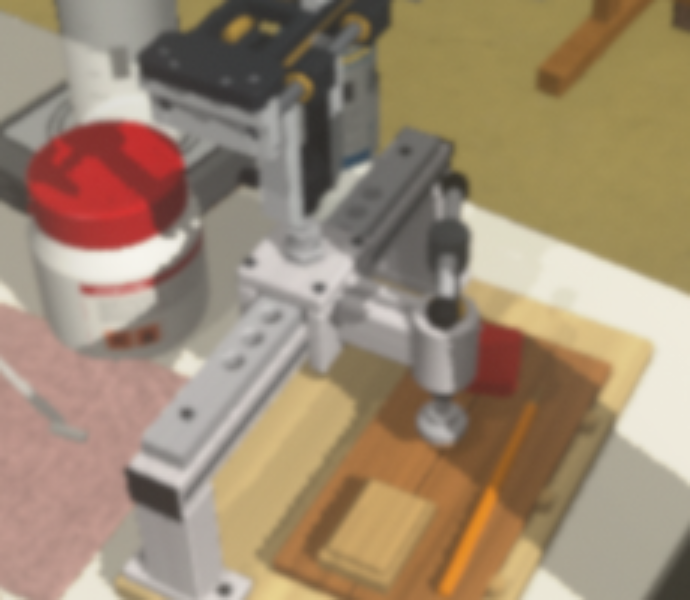

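>>> {"name": "step_arm", "arguments": {
  "motion": "0 -0.25 0 0 0 0 0;0 0 0 0 0 0 0;0 0 0 0.5 0 0 0;0 0 0 1 0 0 0;0 0 0 1 0 0 0;0 0 0 1 0 0 0;0 0 0 1 0 0 0;0 0 0 1 0 0 0;0 0 0 1 0 0 0;0 0 0 1 0 0 0;0 0 0 0.5 0 0 0;0 0 0 0 0 0 0;0 0 0 0 0 0 0"
}}

```text
time: 5.37
tool_pos: [0.6447, 0.165, 0.2183]
ee_rot: [0.57, 1.569, 2.24]
wrist_force: [4.7, 1.9, -12.7]
width: 0.0327
```

```bash
python3 - <<'E'
from h import *
o=robot.get_obs(); print((np.array(o["tool_pos"])-[.6527,.0838,.2032]).round(4), o["wrist_torque"])
goto(np.array([.6527,.0838,.217])+np.array([-.08*np.sin(.1),.08*np.cos(.1),0]),.1+np.pi/2)
im=snapshot("scene"); cv2.imwrite("pics/s5.png",cv2.resize(im[100:300,120:350,::-1],None,fx=3,fy=3))
im=snapshot("wrist"); cv2.imwrite("pics/w5.png",cv2.resize(im[:,:,::-1],None,fx=1.5,fy=1.5))
E
```

```text
[-0.008   0.0812  0.0151] [ 0.23813852 -0.84224746 -0.04972018]
t 5.3667 pos [0.6447 0.165  0.2183] jawang 1.669 q [ 0.16  0.35  1.07  0.    1.72 -1.5 ] F [  4.7   1.9 -12.7] w 0.0327
R0 [[-0.001, -0.995, -0.098], [0.002, -0.098, 0.995], [-1.0, 0.001, 0.002]]
shift in start tool axes [ 0.13  0.01 -0.16]  in target axes [ 0.13  0.01 -0.16] rv [-0.001  0.002 -0.001]
```

View pics/s5.png

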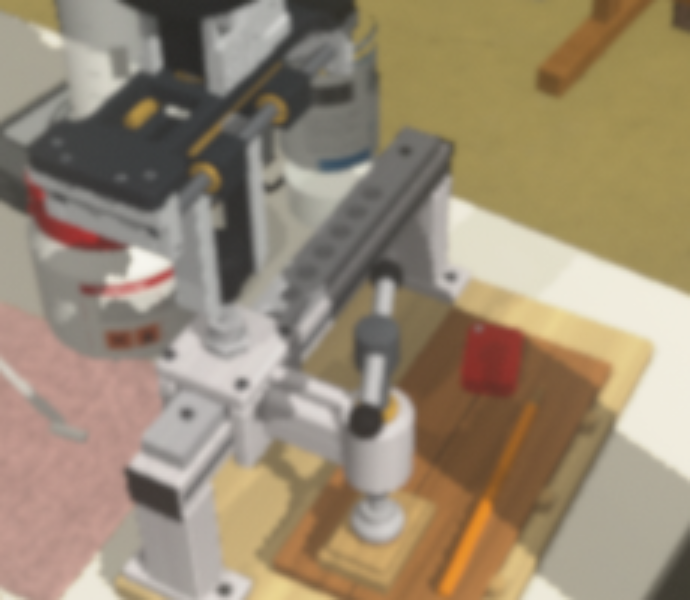

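View pics/w5.png

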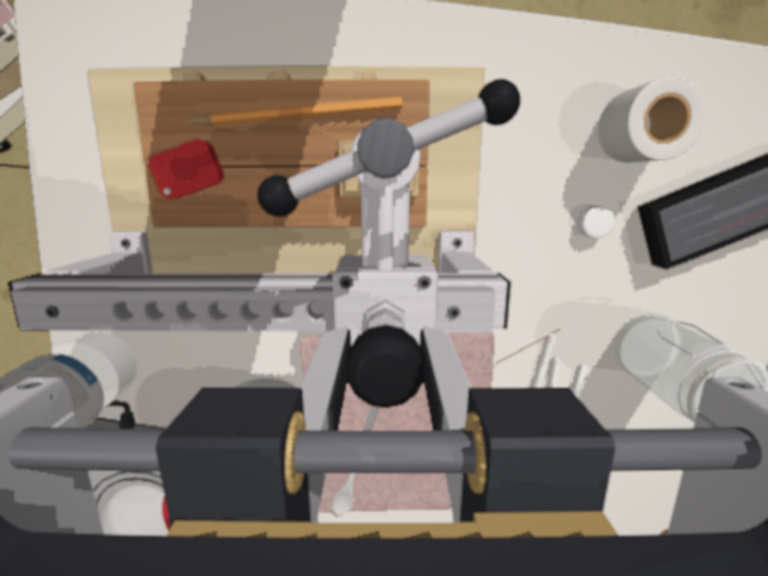

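>>> {"name": "step_arm", "arguments": {
  "motion": "0 0 0 -0.15 0 0 0;0 0 0 0 0 0 0;0 0.5 0 0 0 0 0;0 0.5 0 0 0 0 0;0 0.4 0 0 0 0 0;0 0 0 0 0 0 0;0 0 0 0 0 0 0"
}}

```text
time: 6.05
tool_pos: [0.645, 0.1624, 0.2058]
ee_rot: [-0.432, 1.57, 1.236]
wrist_force: [3.3, 1.6, -7.9]
width: 0.0328
```

>>> {"name": "step_arm", "arguments": {
  "motion": "0 0.2 0 0 0 0 0;60 0 0 0 0 0 0;60 0 0 0 0 0 0;60 0 0 0 0 0 0;60 0 0 0 0 0 0;60 -2.5 0 0 0 0 0;60 -3 0 0 0 0 0;60 -2.5 0 0 0 0 0;60 0 0 0 0 0 0"
}}

```text
time: 6.8
tool_pos: [0.6468, 0.1622, 0.2923]
ee_rot: [-1.516, 1.557, 0.152]
wrist_force: [0.3, 0.3, 1.8]
width: 0.0562
```

```bash
python3 - <<'E'
from h import *
goto([.555,.155,.29],.1+np.pi/2)
p=camera_params("wrist");im=snapshot("wrist"); cv2.imwrite("pics/w6.png",cv2.resize(im[:,:,::-1],None,fx=1.5,fy=1.5))
import pickle; pickle.dump(p,open("w6.pkl","wb"))
im=snapshot("scene"); cv2.imwrite("pics/s6.png",cv2.resize(im[100:300,120:350,::-1],None,fx=3,fy=3))
E
```

```text
t 6.8 pos [0.6468 0.1622 0.2923] jawang 1.668 q [ 0.16  0.35  0.93 -0.    1.85 -1.51] F [0.3 0.3 1.8] w 0.0562
R0 [[0.013, -0.995, -0.097], [0.002, -0.097, 0.995], [-1.0, -0.013, 0.001]]
shift in start tool axes [0.11 9.21 0.17]  in target axes [0.23 9.2  0.2 ] rv [-0.003  0.001  0.013]
```

View pics/s6.png

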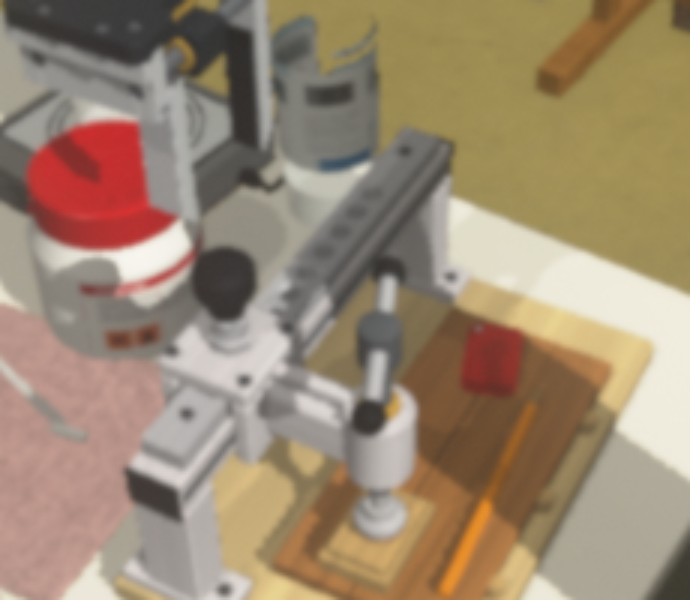

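View pics/w6.png

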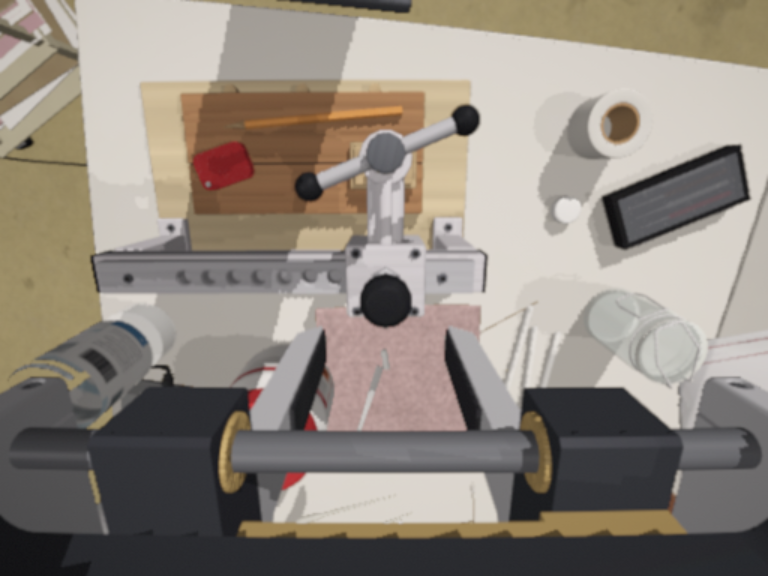

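```bash
python3 - <<'E'
from h import *
import pickle
p=pickle.load(open("w6.pkl","rb"))
a=np.array([.6530,.0839]); dy=lambda y:a+y*np.array([-np.sin(.1),np.cos(.1)])
for y,z in [(0,.204),(.08,.204),(.08,.208),(.08,.214)]:
    X=[*dy(y),z]; print(y,z,((proj("scene",X)-[120,100])*3).round(1),(proj("wrist",X,p)*1.5).round(1))
for uv,z in [((386,153),.2004),((466,120),.2004),((309,186),.2004)]: print(ray("wrist",(uv[0]/1.5,uv[1]/1.5),z,p).round(4))
for n,q in [("s2",None),("s6",None)]:
    im=cv2.imread(f"pics/{n}.png"); c=(303,205) if n=="s2" else (225,300)
    cv2.imwrite(f"pics/{n}k.png",cv2.resize(im[c[1]-70:c[1]+70,c[0]-60:c[0]+60],None,fx=3,fy=3))
cv2.imwrite("pics/k.png",np.hstack([cv2.imread("pics/s2k.png"),cv2.imread("pics/s6k.png")]))
E
```

```text
0 0.204 [[302.1 190.7]] [[261.5 298.1]]
0.08 0.204 [[224.3 279.4]] [[385.7 297.8]]
0.08 0.208 [[223.7 273.7]] [[385.7 299.6]]
0.08 0.214 [[222.8 265. ]] [[385.7 302.5]]
[0.5567 0.155  0.2004]
[0.5338 0.1996 0.2004]
[0.5802 0.1104 0.2004]
```

View pics/k.png

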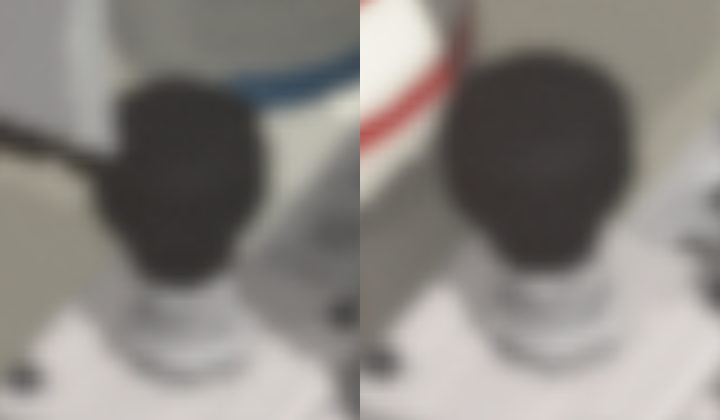

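```bash
python3 - <<'E'
from h import *
goto([.5267,.1562,.28],1.668)
E
```

```text
t 6.9 pos [0.6456 0.1621 0.2862] jawang 1.668 q [ 0.16  0.35  0.94 -0.    1.85 -1.51] F [ 0.3  0.2 -0.3] w 0.0561
R0 [[0.005, -0.995, -0.097], [0.001, -0.097, 0.995], [-1.0, -0.005, 0.0]]
shift in start tool axes [ 0.56 11.9   0.57]  in target axes [ 0.62 11.89  0.57] rv [-0.     0.     0.005]
```

>>> {"name": "step_arm", "arguments": {
  "motion": "0 0 3 0.15 0 0 0;0 0 3 0.15 0 0 0;0 0 3 0.15 0 0 0;0 0 2.9 0.12 0 0 0;0 0 0 0 0 0 0;0 0 0 0 0 0 0;0 0 0 0 0 0 0;0 0 0 0 0 0 0"
}}

```text
time: 7.57
tool_pos: [0.5268, 0.1562, 0.2826]
ee_rot: [1.673, 1.57, -2.942]
wrist_force: [0.4, 0.8, -0.1]
width: 0.0062
```

```bash
python3 - <<'E'
from h import *
goto([.5267,.1562,.197],1.668)
im=snapshot("scene"); cv2.imwrite("pics/s7.png",cv2.resize(im[100:300,120:350,::-1],None,fx=3,fy=3))
p=camera_params("wrist");im=snapshot("wrist"); cv2.imwrite("pics/w7.png",cv2.resize(im[:,:,::-1],None,fx=1.5,fy=1.5))
E
```

```text
t 7.5667 pos [0.5268 0.1562 0.2826] jawang 1.668 q [ 0.19  0.08  1.26 -0.    1.8  -1.48] F [ 0.4  0.8 -0.1] w 0.0062
R0 [[-0.001, -0.995, -0.097], [-0.0, -0.097, 0.995], [-1.0, 0.001, -0.0]]
shift in start tool axes [8.56 0.01 0.  ]  in target axes [8.56 0.01 0.  ] rv [-0.    -0.    -0.001]
```

View pics/s7.png

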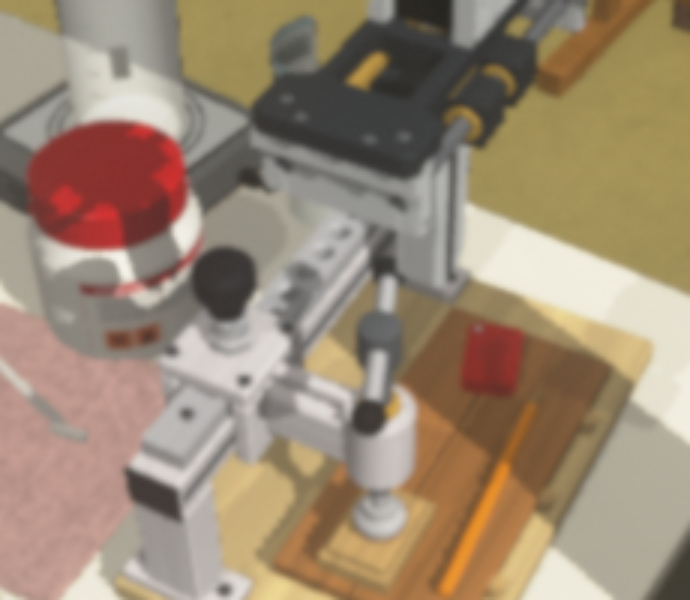

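View pics/w7.png

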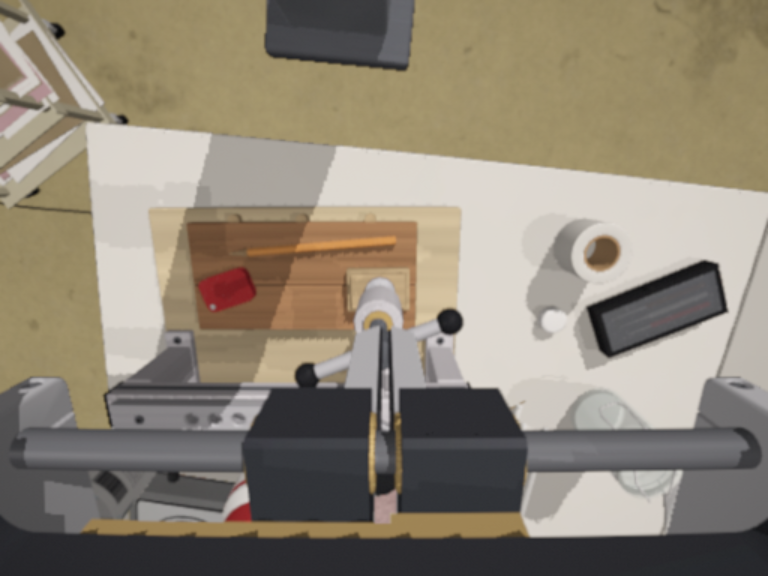

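>>> {"name": "step_arm", "arguments": {
  "motion": "0 2.5 0 0 0 0 0;0 2.5 0 0 0 0 0;0 2 0 0 0 0 0;0 1.5 0 0 0 0 0;0 0 0 0 0 0 0;0 0 0 0 0 0 0"
}}

```text
time: 8.17
tool_pos: [0.5262, 0.1561, 0.1974]
ee_rot: [1.626, 1.568, -2.99]
wrist_force: [-0.1, 0.9, 0.4]
width: -0.0
```

```bash
python3 - <<'E'
from h import *
goto([.5267,.1562,.197],1.668)
C=np.array([.5567,.155]); ph=np.arctan2(.0012,-.03)
ts=np.array([-.995,-.097]),np.array([-.097,.995])
st=np.radians(20); pos=C+.03*np.array([np.cos(ph),np.sin(ph)])
for k in range(18):
    a=ph-(k+1)*st; n=C+.03*np.array([np.cos(a),np.sin(a)])
    print(k,[round(float((n-pos)@t*100),2) for t in ts]); pos=n
p=camera_params("wrist");im=snapshot("wrist"); cv2.imwrite("pics/w8.png",cv2.resize(im[:,:,::-1],None,fx=1.5,fy=1.5))
E
```

```text
t 8.1667 pos [0.5262 0.1561 0.1974] jawang 1.668 q [ 0.19  0.09  1.42  0.    1.63 -1.48] F [-0.1  0.9  0.4] w -0.0
R0 [[-0.003, -0.995, -0.097], [-0.0, -0.097, 0.995], [-1.0, 0.003, -0.0]]
shift in start tool axes [ 0.04 -0.05  0.  ]  in target axes [ 0.04 -0.05  0.  ] rv [-0.    -0.    -0.003]
0 [-0.32, 0.99]
1 [-0.64, 0.82]
2 [-0.88, 0.55]
3 [-1.02, 0.22]
4 [-1.03, -0.14]
5 [-0.92, -0.49]
6 [-0.7, -0.77]
7 [-0.39, -0.96]
8 [-0.04, -1.04]
9 [0.32, -0.99]
10 [0.64, -0.82]
11 [0.88, -0.55]
12 [1.02, -0.22]
13 [1.03, 0.14]
14 [0.92, 0.49]
15 [0.7, 0.77]
16 [0.39, 0.96]
17 [0.04, 1.04]
```

View pics/w8.png

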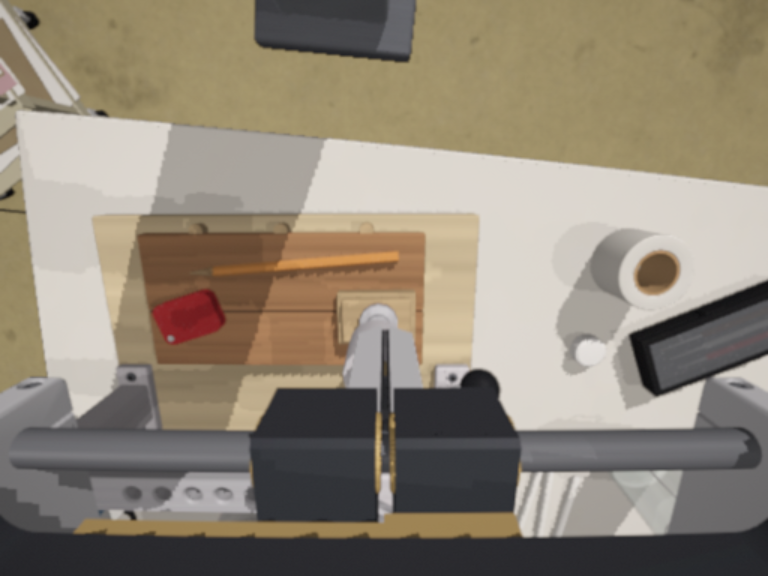

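>>> {"name": "step_arm", "arguments": {
  "motion": "0 0 -0.32 0.99 0 0 0;0 0 -0.64 0.82 0 0 0;0 0 -0.88 0.55 0 0 0;0 0 -1.02 0.22 0 0 0;0 0 -1.03 -0.14 0 0 0;0 0 -0.92 -0.49 0 0 0"
}}

```text
time: 8.72
tool_pos: [0.5715, 0.1829, 0.1983]
ee_rot: [0.862, 1.566, 2.532]
wrist_force: [-3.6, 1.9, -0.2]
width: 0.0005
```

```bash
python3 - <<'E'
from h import *
o=robot.get_obs(); d=o["tool_pos"][:2]-[.5567,.155]; print(o["tool_pos"],o["wrist_force"],np.hypot(*d),np.degrees(np.arctan2(d[1],d[0])))
im=snapshot("scene"); cv2.imwrite("pics/s9.png",cv2.resize(im[100:300,120:350,::-1],None,fx=3,fy=3))
E
```

```text
[0.57148508 0.18289496 0.19828498] [-3.55887131  1.90174742 -0.19671341] 0.03157098456616233 62.07520809471156
```

View pics/s9.png

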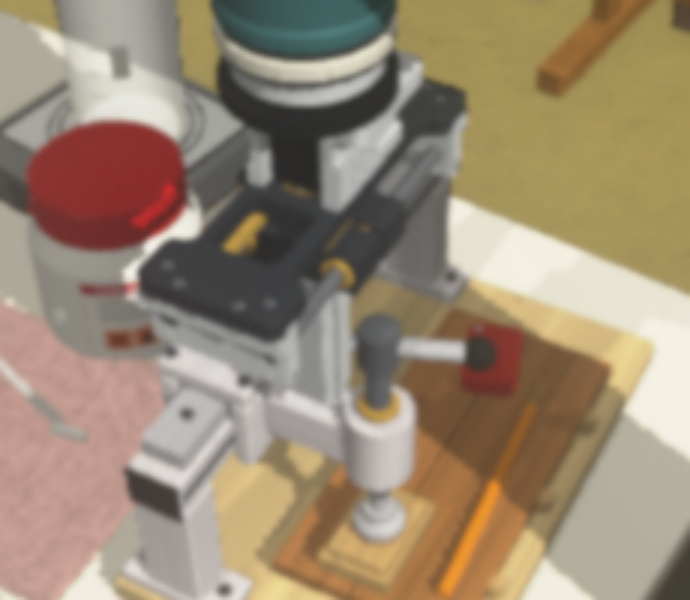

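>>> {"name": "step_arm", "arguments": {
  "motion": "0 0 -0.7 -0.77 0 0 0;0 0 -0.39 -0.96 0 0 0;0 0 -0.04 -1.04 0 0 0;0 0 0.32 -0.99 0 0 0;0 0 0.64 -0.82 0 0 0;0 0 0.88 -0.55 0 0 0;0 0 1.02 -0.22 0 0 0;0 0 1.03 0.14 0 0 0;0 0 0.92 0.49 0 0 0;0 0 0.7 0.77 0 0 0;0 0 0.39 0.96 0 0 0;0 0 0.04 1.04 0 0 0"
}}

```text
time: 9.77
tool_pos: [0.526, 0.1532, 0.1993]
ee_rot: [-2.895, 1.564, -1.23]
wrist_force: [0.0, -5.6, 0.1]
width: 0.0003
```

```bash
python3 - <<'E'
from h import *
o=robot.get_obs(); d=o["tool_pos"][:2]-[.5567,.155]; print(o["tool_pos"],o["wrist_force"],np.hypot(*d),np.degrees(np.arctan2(d[1],d[0])))
im=snapshot("scene"); cv2.imwrite("pics/s10.png",cv2.resize(im[100:300,120:350,::-1],None,fx=3,fy=3))
E
```

```text
[0.52595512 0.15318201 0.1993167 ] [ 4.32361181e-03 -5.59357344e+00  5.07470057e-02] 0.030798584632788152 -176.61595875671657
```

View pics/s10.png

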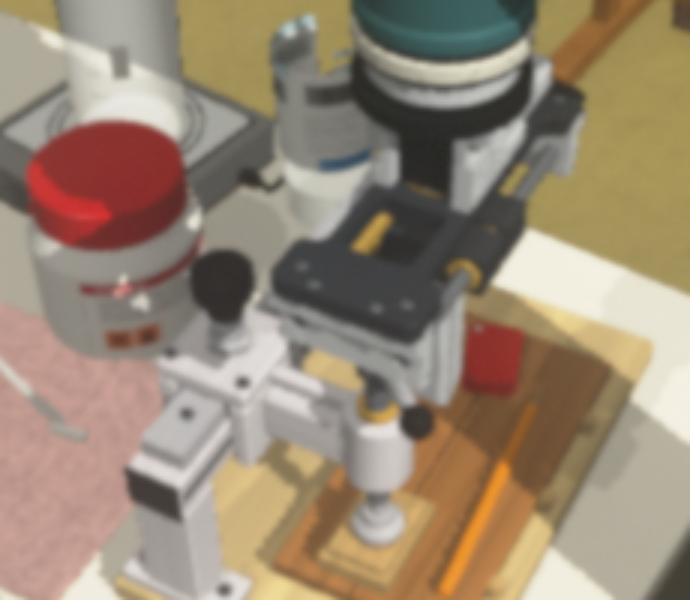

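>>> {"name": "step_arm", "arguments": {
  "motion": "0 0.04 -0.32 0.99 0 0 0;0 0.04 -0.64 0.82 0 0 0;0 0.04 -0.88 0.55 0 0 0;0 0.04 -1.02 0.22 0 0 0;0 0.04 -1.03 -0.14 0 0 0;0 0.04 -0.92 -0.49 0 0 0;0 0.04 -0.7 -0.77 0 0 0;0 0.04 -0.39 -0.96 0 0 0;0 0.04 -0.04 -1.04 0 0 0;0 0.04 0.32 -0.99 0 0 0;0 0.04 0.64 -0.82 0 0 0;0 0.04 0.88 -0.55 0 0 0"
}}

```text
time: 10.82
tool_pos: [0.5718, 0.129, 0.1939]
ee_rot: [-1.145, 1.566, 0.523]
wrist_force: [7.1, 6.3, -1.0]
width: 0.0003
```

```bash
python3 - <<'E'
from h import *
o=robot.get_obs(); d=o["tool_pos"][:2]-[.5567,.155]; print(o["tool_pos"],o["wrist_force"],np.hypot(*d),np.degrees(np.arctan2(d[1],d[0])))
im=snapshot("scene"); cv2.imwrite("pics/s11.png",cv2.resize(im[100:300,120:350,::-1],None,fx=3,fy=3))
E
```

```text
[0.57181628 0.1289683  0.19388346] [ 7.14953223  6.3421135  -0.98541541] 0.03010234922053817 -59.856810053647024
```

View pics/s11.png

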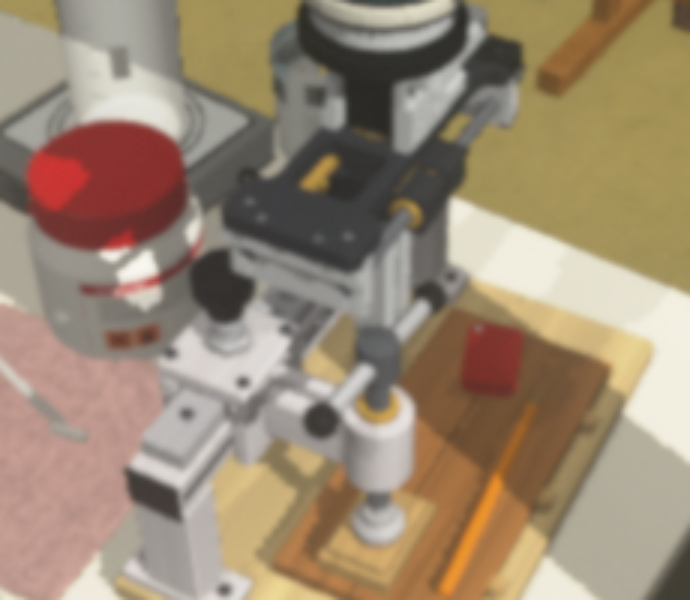

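>>> {"name": "step_arm", "arguments": {
  "motion": "0 0 -0.7 0.3 0 0 0;0 0 -0.3 0.3 0 0 0;0 -1.5 0 0 0 0 0;0 -2.5 0 0 0 0 0;0 -3.5 0 0 0 0 0;0 -3.5 0 0 0 0 0;0 -3.5 0 -2 0 0 0;0 0 0 -4 0 0 0;0 0 0 -4 0 0 0;0 0 0 -4 0 0 0;0 0 0 -4 0 0 0;0 0 0 -4 0 0 0;0 0 0 -4 0 0 0;0 0 0 -4 0 0 0;0 0 0 -4 0 0 0;0 0 0 0 0 0 0"
}}

```text
time: 12.2
tool_pos: [0.612, -0.2101, 0.336]
ee_rot: [1.965, 1.566, -2.658]
wrist_force: [1.4, -0.0, -0.4]
width: 0.0001
```

```bash
python3 - <<'E'
from h import *
o=robot.get_obs(); print(o["time"],o["tool_pos"],o["wrist_force"])
im=snapshot("scene"); cv2.imwrite("pics/s12.png",cv2.resize(im[100:300,120:350,::-1],None,fx=3,fy=3))
im=snapshot("top"); cv2.imwrite("pics/t12.png",cv2.resize(im[130:280,150:350,::-1],None,fx=4,fy=4,interpolation=cv2.INTER_CUBIC))
E
```

```text
12.2 [ 0.61204356 -0.21011718  0.33600089] [ 1.37953403 -0.01396568 -0.39242302]
```

View pics/s12.png

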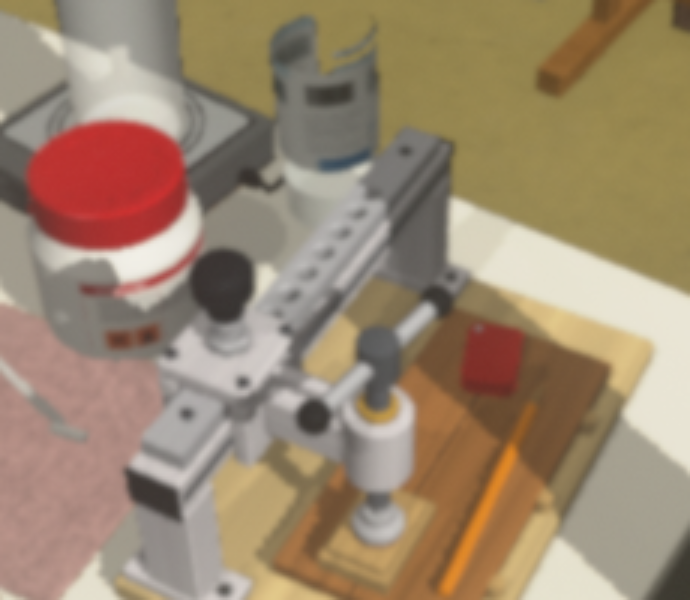

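View pics/t12.png

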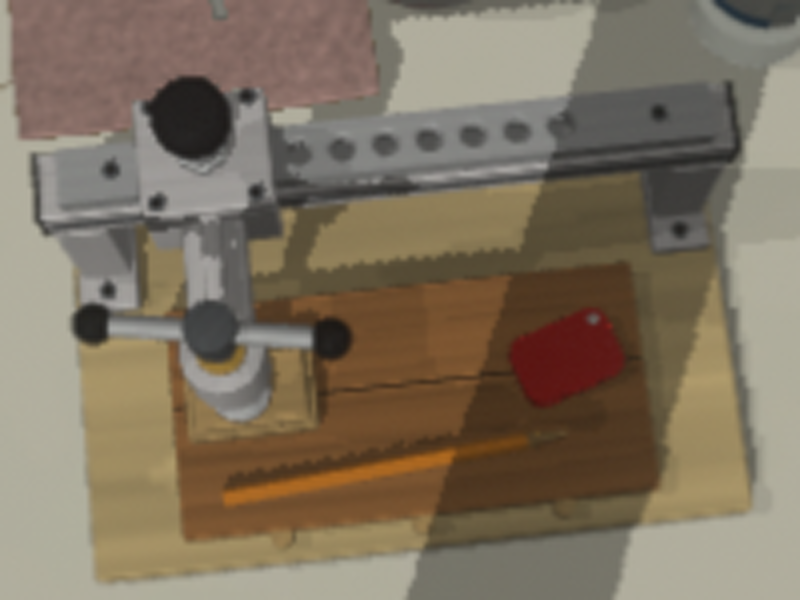

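```bash
python3 - <<'E'
import cv2,numpy as np
o=[]
for n in ("s6","s12"):
    im=cv2.imread(f"pics/{n}.png"); o.append(cv2.resize(im[225:395,150:290],None,fx=2.8,fy=2.8))
cv2.imwrite("pics/k2.png",np.hstack(o))
E
```

```text
(no output)
```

View pics/k2.png

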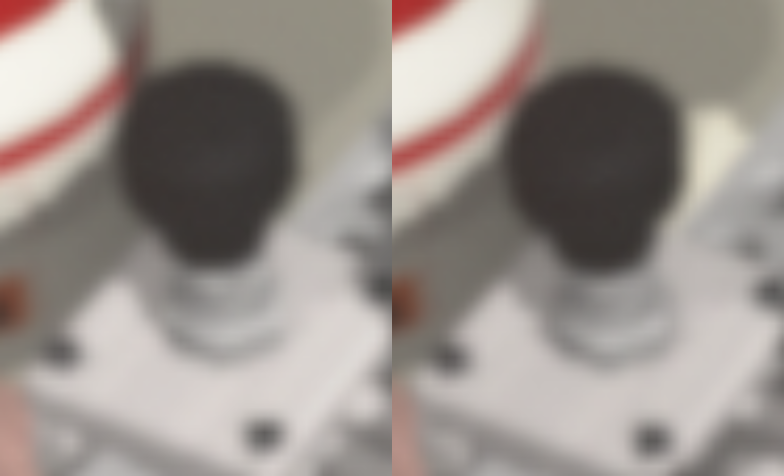

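```bash
python3 - <<'E'
from bench import robot
print(robot.close_job())
E
```

```text
the job is handed in; nothing more can be done
None
```

The press is set on the cleat and the job is handed in, at about 12.3 s of the 54 s allowed. I lifted the plunger about 15 mm, slid the head to the +80 mm hole and let the plunger drop. I then turned the T-handle clockwise with the closed fingers, about 1.6 turns from its start, to a value of about 9.6 rad.

- **Hole choice:** I measured the cleat's centre at about y = +76 mm, so +80 mm was the nearest hole. The holes visible in the last top picture agree with the head standing there.
- **Plunger:** Its knob shows the same gap above the bush as it did when home at the start. Between release and the last picture, head and knob shifted together by about a millimetre, which fits the hole's play.
- **Foot:** It stands on the cleat. At that handle value the spring should be compressed about 5.5 mm, or roughly 14 N. I worked this out from the handle angle and did not measure it; the force at the handle did rise from about 4 N to 9.5 N.
- **Other parts:** The loupe, the pencil on the panel and the visible edges of the cleat look unmoved in the before and after pictures.
- **Robot:** The arm ended clear of everything, touching nothing. No check failed; the separate position fits differed by 1 to 2 mm.

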